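Pack the tiered lunch carrier

ROBOT

A 7-joint arm with a two-finger parallel gripper is mounted at the origin on the work surface; the furniture and walls round the work are solid. World frame = base frame: x ahead of the robot, y to its left, z up, the work surface at z = 0. Lengths are in m, angles in rad, forces in N, time in s.
With the tool pointing down it reaches from about 0.35 to 0.9 m from the base axis. Payload 19.9 kg.
Tool frame: the origin (TCP) lies between the finger pads; the fingertips stand arm.tcp_to_tips ahead of it and the grasp point (between the pads) lies 5 mm behind it (arm.tcp_to_tips is the distance from the TCP to the fingertips, in m); z points along the fingers, y is the line along which they close (so a half turn about z gives the same grasp; the last joint's range is limited). The gripper opens to 85 mm and grips with 20 to 120 N. Pads are 22 mm wide; open, the fingers measure 114 mm over their backs; the gripper's body (76 mm by 85 mm) begins 54 mm behind the grasp point. The pads swing forward as they close: fully open they stand 13 mm farther back than shut.
Start: joints at [1.296, 0.417, -0.01, 1.614, 0.005, 1.111, -0.053], TCP at [0.145, -0.608, 0.245] pointing down, gripper open.
Joint ranges: [-2.81, 2.81], [-0.39, 2.02], [-1.27, 1.25], [0.06, 2.57], [-1.19, 4.33], [0.19, 2], [-2.82, 2.82]. Speed limits (rad/s): [1.89, 1.89, 2.39, 2.39, 3.01, 3.01, 3.01].

INTERFACE

Orientations are given as a rotation vector (axis times angle).
In Python, from workcell import arm, optics, spotter gives the robot as it stands.
- The arm moves only by the shell command python3 -m pendant 'ROWS'. ROWS is JSON, a list of rows, each a list of 5 numbers: the opening, from 0 (shut) to 1 (fully open), then the shift along the tool's x, y, z each as a share of 400 mm, from -1 to 1, then the turn about the tool's z as a share of 90 degrees, from -1 to 1. In form: [[claw, tx, ty, tz, yaw], ...]. A call has 1 to 12 rows; each row is the pose to reach, as a shift and turn from the pose commanded when the call began, along the tool's axes at that moment; what a row does not reach only later rows make up. A row lasts 1/12 s, in which the tool goes at most 41.7 mm and 7.16 degrees, less where a joint would pass 70% of its speed; a pose out of reach is approached as far as the arm can. A call with a number of a shift or a turn outside -1 to 1 is refused whole. A call with a gripper value outside its range is refused whole. The fingers move at their own pace and stop on an object; the grip force is fixed at half the most. Time passes only in rows, so rows that repeat a pose let the fingers close. It gives the time, the measured TCP pose, the force, the opening and the grip force at its end, in the units of the state.
- arm.state(): the state, without advancing time (a new reading comes with each control period).
- optics.capture(name): name is "scene" or "top"; returns a dict with "frame" (400x640x3 uint8, blue, green, red), "camera_matrix" (3x3 intrinsics, pixels), "pose" (4x4, takes a point from camera to world coordinates). Camera axes: x right, y up, looking along -z (the intrinsics and any distortion apply to the point x, -y, -z); pixel columns grow to the right and rows downward; lengths in m; the calibration is good to about 2 mm. A picture is of the moment at which its call begins. There is no depth.
- arm.sign_off(): hands the job in; it is judged then, once.
Trained networks look in the newest picture that a camera, given by its name, has taken for a name from the list of things; names that differ only in an ending like _2 or _b are one class to them, and where a whole thing is asked for, a point or a joint stands for the part that bears it (a point fixed in the world has none). Each returns a list of dicts, best first, with "score" (0 to 1); they miss things now and then, are a little off and sometimes report something else, mostly with a low value. They report only what shows in the picture. A call takes as long as a camera call. They do not tell look-alikes from the thing itself.
- spotter.spot_in(camera, name): "xy" ([column, row] in pixels, amid what is visible of it).
The state is a dict: "time_s": time; "q": joint angles; "qd": joint speeds; "tau": joint torques, N m; "tcp_pos": TCP position; "tool_rot": TCP orientation; "force": force on the tool from outside, world axes, zero at the start; "moment": the same for the moment, N m; "opening": opening from 0.0 (shut) to 1.0 (fully open); "finger_force": force on a finger pad.
Only numpy, scipy, OpenCV 4.12 (cv2) and the standard library are available. Lean on these libraries where they do the work, as an engineer would, in place of code of your own. Each camera call takes 0.05 s, during which the arm holds its last target. There are 200 camera calls.

TASK

A lunch order is going out: stack the three closed tins squarely in the steel carrier, deepest at the bottom and shallowest on top, each one nested fully down onto the raised panel beneath it, then swing the carrying handle up over the stack until it stands upright at its stop. Keep the tins upright throughout and do not disturb the other things on the table.

Things in the scene. Friction and masses are not known exactly. Their poses are not given: they have to be found in the camera images.
- carrier: Carrier, fixed: steel foot plate 86 mm (x) by 108 mm (y), deck 20 mm above the table, in its middle a raised panel 52 x 86 mm, 6 mm high, like those on the lids. Origin: centre of its underside; its x points to where the handle lies folded; the handle's pivots are 60 mm either side along y, 18 mm above the table.
- seat (a point): Centre of the carrier's deck, 20 mm above the table, where the origin of the bottom tin belongs; axes as the carrier's.
- bail (a joint): Angle (rad) of the carrying handle, a U of steel strap with a wooden grip: 0 flat along the carrier's +x, 1.57 upright over the stack, stop at 1.60; it turns about the line through its pivots, which are stiff and hold it where it is left. Two tabs inside its arms pass 4 mm above the top panel of a fully nested stack and would catch on one that stands proud.
- bail_grip (a point): Centre of the handle's round wooden grip, 192 mm from the pivot line: a bar 15 mm thick and 76 mm long, parallel to the carrier's y; free space all round it.
- tin_deep: Deepest tin, navy blue, 54 mm high to the lid deck (60 with panel), 0.34 kg: closed lunch tin, vertical sides, 66 mm along its x (grip here), 100 mm along its y. Lid has a raised panel 52 x 86 mm, 6 mm high, round-edged; the hollow foot (6.5 mm deep, rim 5 mm wide) fits over the panel below with 2 mm play each way. Origin: centre of the underside, z up; ends are alike.
- tin_mid: Middle tin, sage green, 44 mm high to the lid deck (50 with panel), 0.28 kg: closed lunch tin, vertical sides, 66 mm along its x (grip here), 100 mm along its y. Lid has a raised panel 52 x 86 mm, 6 mm high, round-edged; the hollow foot (6.5 mm deep, rim 5 mm wide) fits over the panel below with 2 mm play each way. Origin: centre of the underside, z up; ends are alike.
- tin_flat: Shallowest tin, cream yellow, 36 mm high to the lid deck (42 with panel), 0.22 kg: closed lunch tin, vertical sides, 66 mm along its x (grip here), 100 mm along its y. Lid has a raised panel 52 x 86 mm, 6 mm high, round-edged; the hollow foot (6.5 mm deep, rim 5 mm wide) fits over the panel below with 2 mm play each way. Origin: centre of the underside, z up; ends are alike.
- tamper: Bystander: coffee tamper, steel base 58 mm, wooden handle, 95 mm high. Origin: centre of its underside.
- shot_glass: Bystander: shot glass, 50 mm wide, 64 mm high. Origin: centre of its underside.
- timer: Bystander: flat white kitchen timer, 58 x 66 x 22 mm. Origin: centre of its underside.
Things that resemble listed ones, but are neither listed nor needed, are in the scene too. Leave any pink look-alike of the tin_flat alone.

How it is judged:
By the outcome, as a careful person would: the job done as asked, in the order asked, and still so for the second after the job is handed in, with the robot touching nothing.
It also fails if it takes over 72 s, if anything falls off the work surface, if the arm or the gripper's body presses on something with over 40 N, if the wrist force passes 120 N, or if a joint passes its speed limit or range.

## Working session

There is one attempt and no reset: what is moved stays moved. The work goes in short steps, Python scripts to look and compute and a shell command to move; the robot and the scene stay as the last step left them, time stands still between calls to the robot, and variables do not carry over. Pictures are saved under pics/ and viewed, at most 10 in all, crops included, and the job is handed in when it is done.

```bash
ls; mkdir -p pics
python3 - <<'E'
from workcell import arm, optics, spotter
import cv2,numpy as np
s=arm.state();print({k:np.round(v,3).tolist() for k,v in s.items()},arm.tcp_to_tips)
for c in("scene","top"):
    r=optics.capture(c);cv2.imwrite(f"pics/{c}0.png",r["frame"]);print(c,r["camera_matrix"].tolist(),np.round(r["pose"],4).tolist(),[k for k in r])
    for n in["carrier","bail_grip","bail","tin_deep","tin_mid","tin_flat","tamper","shot_glass","timer"]:
        print(n,[(np.round(d["xy"]).tolist(),round(d["score"],2)) for d in spotter.spot_in(c,n)[:4]])
E
```

```text
pics
{'time_s': 0.0, 'q': [1.295, 0.418, -0.01, 1.614, 0.005, 1.111, -0.053], 'qd': [-0.0, 0.001, -0.001, -0.001, -0.001, -0.0, 0.001], 'tau': [0.001, -86.445, 0.679, -43.489, 0.019, 0.008, 0.0], 'tcp_pos': [0.145, -0.608, 0.245], 'tool_rot': [-3.119, -0.366, 0.0], 'force': [-0.292, 0.522, -0.332], 'moment': [0.031, -0.043, -0.004], 'finger_force': 0.0, 'opening': 1.003} 0.014
scene [[402.36410309870456, 0.0, 323.4816502785286], [0.0, 402.36410309870456, 205.07795312922684], [0.0, 0.0, 1.0]] [[-0.6938, 0.5538, -0.4604, 0.0292], [-0.7202, -0.5354, 0.4413, 0.5211], [-0.0021, 0.6378, 0.7702, 0.9277], [0.0, 0.0, 0.0, 1.0]] ['frame', 'camera_matrix', 'pose']
carrier [([352.0, 222.0], 0.9)]
bail_grip [([312.0, 196.0], 0.93)]
bail [([318.0, 177.0], 0.85)]
tin_deep [([425.0, 171.0], 0.95)]
tin_mid [([250.0, 233.0], 0.78)]
tin_flat [([370.0, 178.0], 0.87), ([292.0, 282.0], 0.58)]
tamper [([368.0, 141.0], 0.76)]
shot_glass [([254.0, 322.0], 0.81)]
timer [([217.0, 301.0], 0.89)]
top [[410.28358581598144, 0.0, 322.2800451836486], [0.0, 410.28358581598144, 200.335082595517], [0.0, 0.0, 1.0]] [[-0.0041, 0.9964, -0.085, 0.4551], [-0.9998, -0.0059, -0.0211, 0.0226], [-0.0215, 0.0849, 0.9962, 1.2613], [0.0, 0.0, 0.0, 1.0]] ['frame', 'camera_matrix', 'pose']
carrier []
bail_grip [([342.0, 174.0], 0.59)]
bail [([333.0, 177.0], 0.78)]
tin_deep [([448.0, 239.0], 0.76), ([341.0, 176.0], 0.15)]
tin_mid [([272.0, 176.0], 0.84), ([260.0, 236.0], 0.52)]
tin_flat [([260.0, 233.0], 0.85), ([400.0, 202.0], 0.82)]
tamper [([434.0, 163.0], 0.75)]
shot_glass [([212.0, 251.0], 0.53), ([336.0, 176.0], 0.38)]
timer [([214.0, 209.0], 0.71)]
```

Run:
```python
import cv2
a=cv2.imread("pics/top0.png")[110:310,170:490];cv2.imwrite("pics/topc.png",cv2.resize(a,(800,500),interpolation=cv2.INTER_CUBIC))
a=cv2.imread("pics/scene0.png")[110:350,170:490];cv2.imwrite("pics/scenec.png",cv2.resize(a,(800,600),interpolation=cv2.INTER_CUBIC))
```

```text
(no output)
```

View pics/topc.png

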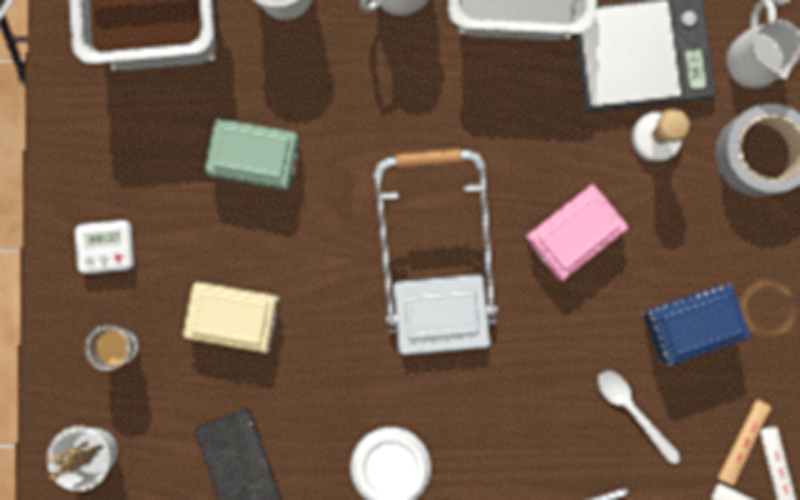

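View pics/scenec.png

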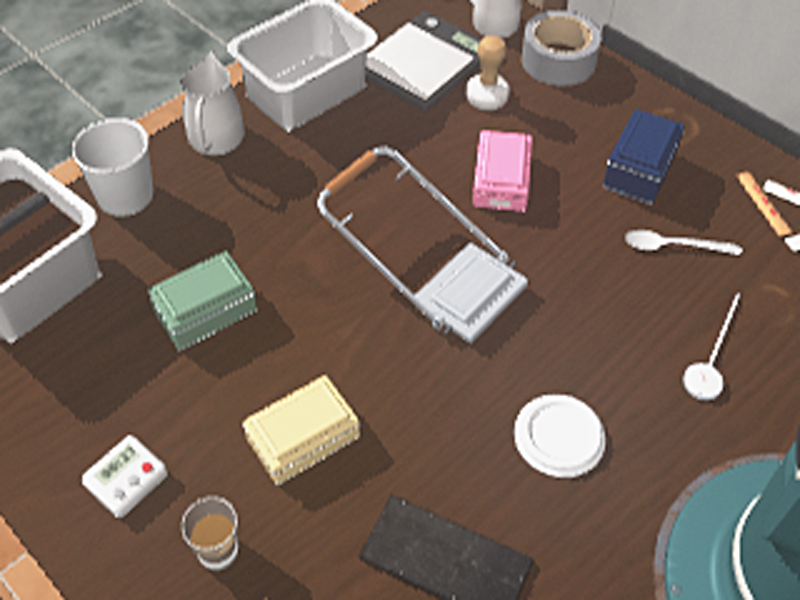

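Top view: navy tin at (449,240), green at (271,172) and cream at (262,237). The pink look-alike at (401,203) is to be left alone, since tin_flat is cream yellow. The scene crop shows the same thing. The carrier is at (347,236) with its handle folded toward +x and the grip near (342,173). Next I'll fit poses from silhouettes in both cameras.

```bash
cat > h.py <<'E'
import cv2,numpy as np
from scipy.optimize import least_squares
from workcell import arm, optics, spotter
def caps(): return {c:optics.capture(c) for c in("scene","top")}
def proj(r,P):
    T=np.linalg.inv(r["pose"]);p=np.atleast_2d(P)@T[:3,:3].T+T[:3,3]
    p=p*[1,-1,-1];u=p@r["camera_matrix"].T;return u[:,:2]/u[:,2:]
def ray(r,uv,z):
    d=np.linalg.inv(r["camera_matrix"])@[uv[0],uv[1],1.];d=r["pose"][:3,:3]@(d*[1,-1,-1]);o=r["pose"][:3,3]
    return o+d*(z-o[2])/d[2]
def box(sx,sy,z0,z1): return np.array([[a*sx/2,b*sy/2,z] for a in(-1,1) for b in(-1,1) for z in(z0,z1)])
TIN=lambda h:np.vstack([box(.066,.1,0,h),box(.05,.084,h,h+.006)])
CAR=np.vstack([box(.086,.108,0,.02),box(.05,.084,.02,.026)])
H={"tin_deep":.054,"tin_mid":.044,"tin_flat":.036}
def mask(fr,name,uv):
    hsv=cv2.cvtColor(fr,cv2.COLOR_BGR2HSV);h,s,v=[hsv[...,i].astype(int) for i in range(3)]
    m={"tin_deep":(h>100)&(h<130)&(s>90),"tin_mid":(h>40)&(h<85)&(s>35)&(v>40),"tin_flat":(h>18)&(h<36)&(s>40)&(v>110),
       "carrier":(s<45)&(v>90)}[name].astype(np.uint8)
    m=cv2.morphologyEx(m,cv2.MORPH_CLOSE,np.ones((3,3)))
    m=cv2.morphologyEx(m,cv2.MORPH_OPEN,np.ones((9,9) if name=="carrier" else (3,3)))
    n,l,st,ce=cv2.connectedComponentsWithStats(m)
    i=1+np.argmin(np.hypot(*(ce[1:]-uv).T)-0.0*st[1:,4]) if n>1 else 0
    return (l==i).astype(np.uint8)
def feat(M):
    m=M;A=m["m00"];a,b,c=m["mu20"]/A,m["mu11"]/A,m["mu02"]/A
    return np.array([m["m10"]/A,m["m01"]/A,(a-c)/8,b/4]),A
def pose(C,name,g,z=0.,uv=None,fix=None):
    """fit x,y,yaw ; g initial guess"""
    V=CAR if name=="carrier" else TIN(H[name]);tgt={}
    for c,r in C.items():
        m=mask(r["frame"],name,proj(r,[g[0],g[1],z+V[:,2].max()*.7])[0]);tgt[c]=feat(cv2.moments(m,True))
    def hull(c,p):
        R=np.array([[np.cos(p[2]),-np.sin(p[2])],[np.sin(p[2]),np.cos(p[2])]])
        W=np.c_[V[:,:2]@R.T+p[:2],V[:,2]+z]
        h=cv2.convexHull(proj(C[c],W).astype(np.float32));return feat(cv2.moments(h))
    f=lambda p:np.concatenate([hull(c,p)[0]-tgt[c][0] for c in C])
    s=least_squares(f,g,x_scale=[.01,.01,.1],diff_step=1e-3)
    return s.x,f(s.x).round(2),{c:(round(tgt[c][1]),round(hull(c,s.x)[1])) for c in C}
E
python3 - <<'E'
from h import *
C=caps();t=C["top"]
for n,uv,y in[("tin_deep",(449,240),.3),("tin_mid",(271,172),-.1),("tin_flat",(262,237),-.1),("carrier",(347,236),0)]:
    g=ray(t,uv,.04)
    for D in (C,{"top":t},{"scene":C["scene"]}):
        p,e,a=pose(D,n,[g[0],g[1],y]);print(n,p.round(4),e,a)
print(ray(t,(342,174),.018),ray(C["scene"],(312,196),.018))
for n,uv in[("tamper",(434,163)),("pink",(401,203)),("timer",(214,209)),("glass",(212,251))]:print(n,ray(t,uv,.02).round(3))
E
```

```text
tin_deep [ 0.444  -0.3296  0.2347] [-0.5   2.58 -2.63 -4.47  1.51 -1.05  1.93  0.61] {'scene': (479, 838), 'top': (790, 913)}
tin_deep [ 0.4407 -0.325   0.3381] [-0.02  0.03  0.54 -0.68] {'top': (790, 926)}
tin_deep [ 0.4502 -0.3401  0.0682] [-0.04 -0.15  0.42 -4.58] {'scene': (479, 879)}
tin_mid [ 0.6504  0.2079 -0.1704] [-0.27 -0.43  0.01 -0.21 -0.    0.44  0.79  0.31] {'scene': (997, 1089), 'top': (764, 811)}
tin_mid [ 0.6518  0.2078 -0.1577] [ 0.02 -0.01  0.81  0.13] {'top': (764, 812)}
tin_mid [ 0.6487  0.2083 -0.1902] [-0.   -0.    0.09 -0.04] {'scene': (997, 1089)}
tin_flat [ 0.452   0.2333 -0.1885] [-0.07 -0.43  0.14 -0.17 -0.24  0.39  0.58  0.32] {'scene': (1163, 1239), 'top': (824, 777)}
tin_flat [ 0.4531  0.2326 -0.1865] [0.01 0.01 0.59 0.29] {'top': (824, 776)}
tin_flat [ 0.451   0.234  -0.1913] [ 0.   -0.    0.17 -0.16] {'scene': (1163, 1241)}
carrier [ 0.4558 -0.023   0.0006] [-0.14  0.17  3.28  2.38  0.11  0.05 -3.42  1.51] {'scene': (1056, 1125), 'top': (1234, 1029)}
carrier [ 0.456  -0.0227  0.    ] [ 0.    0.   -3.42  1.51] {'top': (1234, 1029)}
carrier [ 0.4558 -0.0234  0.    ] [-0.03  0.11  3.28  2.38] {'scene': (1056, 1125)}
[ 0.64164163 -0.01169264  0.018     ] [6.22239167e-01 1.05181329e-04 1.80000000e-02]
tamper [ 0.673 -0.292  0.02 ]
pink [ 0.552 -0.189  0.02 ]
timer [0.537 0.379 0.02 ]
glass [0.409 0.383 0.02 ]
```

```bash
python3 - <<'E'
s=open('h.py').read()
s=s.replace('(h>100)&(h<130)&(s>90)','(fr[...,0].astype(int)-fr[...,2]>8)')
s=s.replace('s=least_squares(f,g,x_scale=[.01,.01,.1],diff_step=1e-3)\n    return s.x','g=np.array(g,float);q=least_squares(lambda d:f(g+d*[.01,.01,.1]+0),[.1,.1,.1],diff_step=3e-2);s=q;s.x=g+q.x*[.01,.01,.1]\n    return s.x')
s+='''
def wire(r,V,p,z,im,o,k,col=(0,0,255)):
    R=np.array([[np.cos(p[2]),-np.sin(p[2])],[np.sin(p[2]),np.cos(p[2])]])
    for zz in sorted(set(V[:,2])):
        W=V[V[:,2]==zz]
        for e in ([0,1,3,2],):
            for j in range(0,len(W),4):
                q=proj(r,np.c_[W[j:j+4][e][:,:2]@R.T+p[:2],W[j:j+4][e][:,2]+z])
                cv2.polylines(im,[np.int32(((q-o+.5)*k)*16)],True,col,1,cv2.LINE_AA,4)
'''
open('h.py','w').write(s)
E
python3 - <<'E'
from h import *
C=caps();t=C["top"];tiles=[]
for n,uv,y in[("tin_deep",(449,240),.3),("carrier",(347,236),0)]:
    g=ray(t,uv,.04)
    for D in ({"top":t},{"scene":C["scene"]},C):
        p,e,a=pose(D,n,[g[0],g[1],y]);print(n,p.round(4),e,a)
    V=CAR if n=="carrier" else TIN(H[n])
    for c in C:
        o=np.round(proj(C[c],[p[0],p[1],.03])[0])-[33,25];x,yy=o.astype(int)
        im=cv2.resize(C[c]["frame"][yy:yy+50,x:x+66],None,fx=6,fy=6,interpolation=cv2.INTER_CUBIC);wire(C[c],V,p,0,im,o,6);tiles.append(im)
cv2.imwrite("pics/ov.png",np.vstack([np.hstack(tiles[:2]),np.hstack(tiles[2:])]))
for c in C:
    fr=C[c]["frame"];hsv=cv2.cvtColor(fr,cv2.COLOR_BGR2HSV).astype(int)
    gx={"top":(342,173),"scene":(312,180)}[c]
    b=hsv[...,:]; m=((b[...,2]>120)&(b[...,1]>90)&(b[...,0]<20)).astype(np.uint8)
    n,l,st,ce=cv2.connectedComponentsWithStats(m)
    for i in range(1,n):
        if st[i,4]>15 and np.hypot(*(ce[i]-gx))<25:
            w=ce[i];print(c,w,st[i],cv2.fitEllipse(np.argwhere(l==i)[:,::-1].astype(np.float32)),[ray(C[c],w,z).round(4).tolist() for z in(.018,.03,.04)])
E
```

```text
tin_deep [ 0.4419 -0.3248  0.3503] [-0.01  0.03  0.44 -0.57] {'top': (876, 926)}
tin_deep [ 0.4405 -0.3206  0.3236] [-0.   -0.02 -0.17 -0.41] {'scene': (755, 813)}
tin_deep [ 0.4416 -0.3234  0.3354] [ 0.26 -0.65 -0.37 -0.29 -0.47  0.14  0.63 -0.4 ] {'scene': (755, 807), 'top': (876, 924)}
carrier [ 0.456  -0.0227  0.0842] [ 0.   -0.01 -3.56  0.65] {'top': (1233, 1029)}
carrier [ 0.456  -0.0237  0.2324] [-0.05  0.06  0.5   2.3 ] {'scene': (1056, 1108)}
carrier [ 0.4559 -0.0232  0.1677] [-0.15  0.18  1.31  2.17  0.15  0.03 -3.78 -0.14] {'scene': (1056, 1114), 'top': (1233, 1029)}
scene [309.66363636 178.44545455] [300 170  20  18 110] ((309.5557861328125, 178.54171752929688), (4.761779308319092, 22.269046783447266), 51.29969787597656) [[0.6801, -0.0438, 0.018], [0.6716, -0.0363, 0.03], [0.6644, -0.0301, 0.04]]
top [341.07051282 172.42948718] [328 169  27   8 156] ((341.10076904296875, 172.4311065673828), (5.843868732452393, 25.22014617919922), 84.87240600585938) [[0.6465, -0.0089, 0.018], [0.6447, -0.0086, 0.03], [0.6431, -0.0083, 0.04]]
```

View pics/ov.png

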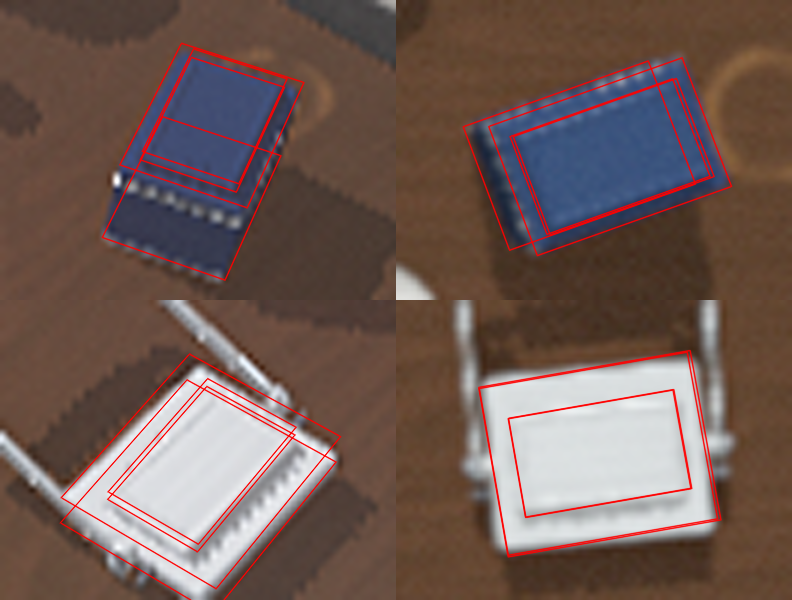

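The overlay shows the carrier yaw was overfitted (bosses in the mask). Triangulating the grip gives (0.639, -0.008, 0.073), so the handle rests at about 0.29 rad and the carrier yaw is about 0.085. I'll refine with an overlap (XOR) fit.

```bash
cat >> h.py <<'E'
from scipy.optimize import minimize
def xfit(C,name,g,z=0.,yaw=None,V=None,K=6):
    if V is None: V=CAR if name=="carrier" else TIN(H[name])
    D={}
    for c,r in C.items():
        ctr=proj(r,[g[0],g[1],z+V[:,2].max()*.7])[0]
        o=np.round(ctr).astype(int)-[45,45];fr=r["frame"][o[1]:o[1]+90,o[0]:o[0]+90]
        m=mask(cv2.resize(fr,None,fx=3,fy=3,interpolation=cv2.INTER_LINEAR) if name!="carrier" else fr,name,(135,135) if name!="carrier" else (45,45))
        if name=="carrier": m=cv2.resize(m*255,None,fx=3,fy=3,interpolation=cv2.INTER_LINEAR)>127
        D[c]=(o,m.astype(np.uint8))
    def cost(p):
        if yaw is not None:p=[p[0],p[1],yaw]
        R=np.array([[np.cos(p[2]),-np.sin(p[2])],[np.sin(p[2]),np.cos(p[2])]]);t=0
        for c,r in C.items():
            o,m=D[c];q=proj(r,np.c_[V[:,:2]@R.T+p[:2],V[:,2]+z])
            q=cv2.convexHull(((q-o+.5)*3-.5).astype(np.float32));a=np.zeros(m.shape,np.uint8)
            cv2.fillConvexPoly(a,np.round(q*256).astype(np.int32),255,cv2.LINE_AA,8)
            t+=np.abs(a/255.-m).sum()/9
        return t
    g=np.array(g,float);sim=np.vstack([g,g+[.006,0,0],g+[0,.006,0],g+[0,0,.08]])
    s=minimize(cost,g,method="Nelder-Mead",options=dict(initial_simplex=sim,xatol=1e-4,fatol=.05))
    return s.x.round(4),round(s.fun,1)
E
python3 - <<'E'
from h import *
C=caps()
for n,g in[("tin_deep",(.4416,-.3234,.335)),("tin_mid",(.6504,.2079,-.17)),("tin_flat",(.452,.2333,-.188)),("carrier",(.456,-.023,.085))]:
    for D in (C,{"top":C["top"]},{"scene":C["scene"]}): print(n,list(D),xfit(D,n,g),xfit(D,n,g,yaw=.085)[0:2] if n=="carrier" else "")
E
```

```text
tin_deep ['scene', 'top'] (array([ 0.4417, -0.3235,  0.3609]), np.float64(168.8)) 
tin_deep ['top'] (array([ 0.4417, -0.3237,  0.3008]), np.float64(77.3)) 
tin_deep ['scene'] (array([ 0.4416, -0.3226,  0.3726]), np.float64(81.3)) 
tin_mid ['scene', 'top'] (array([ 0.6513,  0.2071, -0.2211]), np.float64(480.7)) 
tin_mid ['top'] (array([ 0.651 ,  0.2066, -0.2014]), np.float64(77.4)) 
tin_mid ['scene'] (array([ 0.6675,  0.2021, -0.381 ]), np.float64(374.1)) 
tin_flat ['scene', 'top'] (array([ 0.4523,  0.2326, -0.18  ]), np.float64(157.4)) 
tin_flat ['top'] (array([ 0.4532,  0.2324, -0.1801]), np.float64(39.5)) 
tin_flat ['scene'] (array([ 0.4512,  0.233 , -0.2125]), np.float64(114.7)) 
carrier ['scene', 'top'] (array([ 0.4547, -0.023 ,  0.0819]), np.float64(368.2)) (array([ 0.4549, -0.0229,  0.1039]), np.float64(368.3))
carrier ['top'] (array([ 0.4547, -0.0224,  0.0817]), np.float64(174.4)) (array([ 0.4549, -0.0224,  0.0736]), np.float64(174.8))
carrier ['scene'] (array([ 0.4556, -0.0245,  0.1711]), np.float64(184.1)) (array([ 0.4562, -0.0241,  0.1072]), np.float64(190.6))
```

```bash
cat >> h.py <<'E'
from scipy.spatial.transform import Rotation as Ro
def go(x,y,z,head):
    """head: wanted world heading of tool y. prints shares tx,ty,tz,yaw from measured pose"""
    s=arm.state();R=Ro.from_rotvec(s["tool_rot"]).as_matrix();d=R.T@(np.array([x,y,z])-s["tcp_pos"])
    h=np.arctan2(R[1,1],R[0,1]);dy=-((head-h+np.pi)%(2*np.pi)-np.pi)
    print("t",round(s["time_s"],2),"pos",np.round(s["tcp_pos"],4),"head",round(h,4),"tilt",np.round(R[:2,2],4),"F",np.round(s["force"],1),"op",round(s["opening"],3),"shares",np.round(d/.4,4),round(dy/(np.pi/2),4))
E
python3 -c "
from h import *;go(.4417,-.3236,.16,.335)"
```

```text
t 1.3 pos [ 0.1448 -0.608   0.2453] head -1.337 tilt [-0.0001  0.    ] F [-0.6  0.1 -0.1] op 0.999 shares [ 0.8868 -0.5197  0.2132] -1.0645
```

```bash
python3 -m pendant '[[1,0.887,-0.52,0,-1],[1,0.887,-0.52,0,-1],[1,0.887,-0.52,0,-1],[1,0.887,-0.52,0,-1],[1,0.887,-0.52,0.1,-1],[1,0.887,-0.52,0.213,-1],[1,0.887,-0.52,0.213,-1],[1,0.887,-0.52,0.213,-1],[1,0.887,-0.52,0.213,-1],[1,0.887,-0.52,0.213,-1],[1,0.887,-0.52,0.213,-1],[1,0.887,-0.52,0.213,-1]]'; python3 -c "
from h import *;go(.4417,-.3236,.1,.335)"
```

```text
time_s: 2.3
tcp_pos: [0.4439, -0.32, 0.159]
tool_rot: [-2.019, -2.405, -0.002]
force: [-1.5, -0.6, 0.7]
opening: 0.998
finger_force: 0.0
t 2.3 pos [ 0.4439 -0.32    0.159 ] head 0.1744 tilt [-0.0003  0.0021] F [-1.5 -0.6  0.7] op 0.998 shares [-0.0082 -0.007   0.1475] -0.1023
```

```bash
python3 -m pendant '[[1,-0.008,-0.007,0.1475,-0.102],[1,-0.008,-0.007,0.1475,-0.102],[1,-0.008,-0.007,0.1475,-0.102],[1,-0.008,-0.007,0.1475,-0.102],[1,-0.008,-0.007,0.1475,-0.102]]' >/dev/null
python3 - <<'E'
from h import *
go(.4417,-.3236,.036,.335)
C=caps()
for c,uv in(("top",(449,240)),("scene",(425,171))):
    x,y=uv[0]-40,uv[1]-35
    cv2.imwrite(f"pics/g_{c}.png",cv2.resize(C[c]["frame"][y:y+70,x:x+80],None,fx=5,fy=5,interpolation=cv2.INTER_CUBIC))
cv2.imwrite("pics/g1.png",np.hstack([cv2.imread("pics/g_top.png"),cv2.imread("pics/g_scene.png")]))
E
```

```text
t 2.72 pos [ 0.4402 -0.3273  0.1024] head 0.3213 tilt [ 0.0011 -0.0007] F [0.8 0.6 1.2] op 1.0 shares [0.0078 0.0064 0.1659] -0.0087
```

View pics/g1.png

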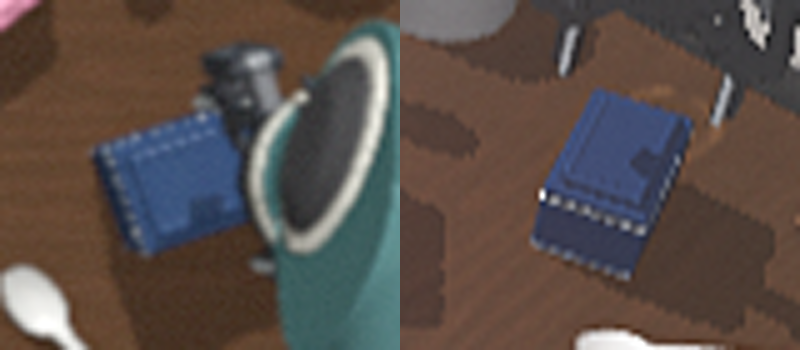

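The crop shows the fingers straddling the navy tin, with the TCP about 4 mm off. I'll correct that, descend and grip.

```bash
python3 -m pendant '[[1,0.008,0.006,0.06,-0.009],[1,0.008,0.006,0.12,-0.009],[1,0.008,0.006,0.166,-0.009],[1,0.008,0.006,0.166,-0.009],[1,0.008,0.006,0.166,-0.009],[0,0.008,0.006,0.166,-0.009],[0,0.008,0.006,0.166,-0.009],[0,0.008,0.006,0.166,-0.009],[0,0.008,0.006,0.166,-0.009],[0,0.008,0.006,0.166,-0.009],[0,0.008,0.006,0.166,-0.009]]'; python3 -c "
from h import *;go(.455,-.023,.15,.083)"
```

```text
time_s: 3.73
tcp_pos: [0.4415, -0.3238, 0.0366]
tool_rot: [1.816, 2.56, -0.001]
force: [-2.1, 2.6, 12.0]
opening: 0.761
finger_force: 64.7
t 3.73 pos [ 0.4415 -0.3238  0.0366] head 0.3367 tilt [ 0.0017 -0.0016] F [-2.1  2.6 12. ] op 0.761 shares [ 0.6981  0.2807 -0.2847] 0.1615
```

```bash
python3 -m pendant '[[0,0,0,-0.08,0],[0,0,0,-0.16,0],[0,0.06,0.02,-0.24,0.02],[0,0.698,0.281,-0.285,0.16],[0,0.698,0.281,-0.285,0.16],[0,0.698,0.281,-0.285,0.16],[0,0.698,0.281,-0.285,0.16],[0,0.698,0.281,-0.285,0.16],[0,0.698,0.281,-0.285,0.16],[0,0.698,0.281,-0.285,0.16],[0,0.698,0.281,-0.285,0.16],[0,0.698,0.281,-0.285,0.16]]' && python3 -m pendant '[[0,0,0,0,0],[0,0,0,0,0]]'; python3 -c "
from h import *;go(.455,-.023,.09,.083)"
```

```text
time_s: 4.73
tcp_pos: [0.4546, -0.0212, 0.1497]
tool_rot: [2.119, 2.317, 0.001]
force: [0.3, -1.5, -3.3]
opening: 0.763
finger_force: 72.0
time_s: 4.9
tcp_pos: [0.4544, -0.0237, 0.1489]
tool_rot: [2.126, 2.313, -0.0]
force: [0.3, -0.6, -3.7]
opening: 0.758
finger_force: 72.0
t 4.9 pos [ 0.4544 -0.0237  0.1489] head 0.0843 tilt [ 0.0001 -0.0004] F [ 0.3 -0.6 -3.7] op 0.758 shares [0.0016 0.0017 0.1473] 0.0008
```

```bash
cat >> h.py <<'E'
def look(fn,items,w=(70,70),k=5,ctr=(.455,-.023,.06)):
    C=caps();out=[]
    for c in C:
        o=np.round(proj(C[c],ctr)[0])-[w[0]/2,w[1]/2];x,y=o.astype(int);o=np.array([x,y])
        im=cv2.resize(C[c]["frame"][y:y+w[1],x:x+w[0]],None,fx=k,fy=k,interpolation=cv2.INTER_CUBIC);
        for V,p,z in items: wire(C[c],V,p,z,im,o,k)
        out.append(im)
    cv2.imwrite(fn,np.hstack(out));return C
E
python3 - <<'E'
from h import *
look("pics/h1.png",[(TIN(.054),(.4544,-.0237,.0843),.1123),(CAR,(.455,-.023,.083),0)],w=(80,110))
E
```

```text
(no output)
```

View pics/h1.png

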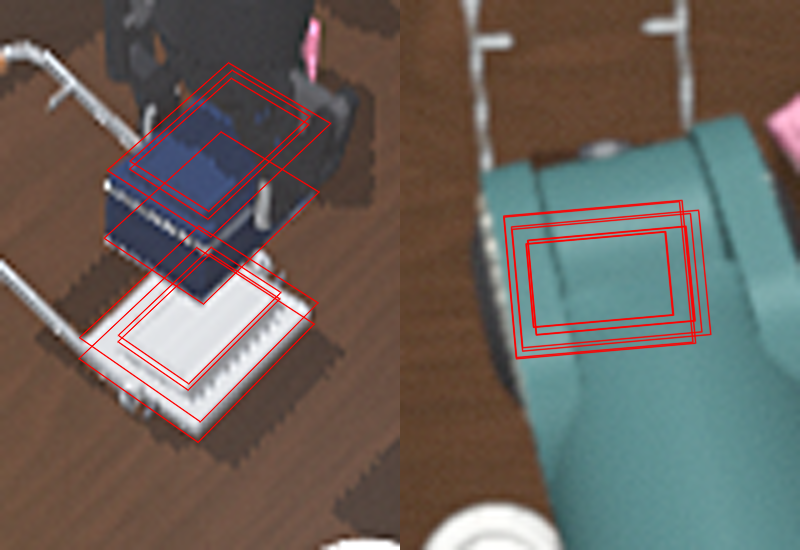

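The scene view shows the navy tin's wireframe and the carrier's both agreeing with the image to about a pixel. Descending.

```bash
python3 -m pendant '[[0,0.0016,0.0016,0.06,0],[0,0.0016,0.0016,0.12,0],[0,0.0016,0.0016,0.18,0],[0,0.0016,0.0016,0.205,0],[0,0.0016,0.0016,0.205,0],[0,0.0016,0.0016,0.205,0]]'; python3 -m pendant '[[0,0,0,0.009,0],[0,0,0,0.014,0],[0,0,0,0.018,0],[0,0,0,0.018,0]]';  python3 -c "
from h import *;go(.455,-.023,.0566,.083)"
```

```text
time_s: 5.5
tcp_pos: [0.4551, -0.022, 0.067]
tool_rot: [-2.124, -2.314, 0.0]
force: [0.1, 0.4, -3.2]
opening: 0.76
finger_force: 71.8
time_s: 5.83
tcp_pos: [0.4552, -0.022, 0.0597]
tool_rot: [2.124, 2.314, 0.0]
force: [0.1, -0.1, -4.0]
opening: 0.764
finger_force: 72.0
t 5.83 pos [ 0.4552 -0.022   0.0597] head 0.0859 tilt [ 0.0005 -0.0001] F [ 0.1 -0.1 -4. ] op 0.764 shares [-0.0024 -0.0006  0.0078] 0.0018
```

```bash
python3 -m pendant '[[0,0,0,0.004,0],[0,0,0,0.008,0],[0,0,0,0.008,0],[0,0,0,0.008,0]]';  python3 -c "
from h import *;go(.455,-.023,.0566,.083)"
```

```text
time_s: 6.17
tcp_pos: [0.4552, -0.0219, 0.0567]
tool_rot: [2.123, 2.315, 0.0]
force: [-3.1, 0.2, 8.3]
opening: 0.763
finger_force: 73.5
t 6.17 pos [ 0.4552 -0.0219  0.0567] head 0.0861 tilt [ 0.0005 -0.0003] F [-3.1  0.2  8.3] op 0.763 shares [-0.0027 -0.0008  0.0002] 0.002
```

Seated exactly at the computed height, with contact at 0.0567. Releasing and going to green.

```bash
python3 -m pendant '[[1,0,0,0,0],[1,0,0,0,0],[1,0,0,0,0],[1,0,0,0,0],[1,0,0,0,0],[1,0,0,-0.1,0],[1,0,0,-0.2,0],[1,0,0,-0.3,0],[1,0,0,-0.3,0],[1,0,0,-0.3,0],[1,0,0,-0.3,0]]';  python3 -c "
from h import *;go(.651,.2072,.12,-.19)"
```

```text
time_s: 7.08
tcp_pos: [0.4548, -0.0222, 0.176]
tool_rot: [2.124, 2.314, -0.0]
force: [-0.1, -0.2, -0.4]
opening: 0.999
finger_force: 0.0
t 7.08 pos [ 0.4548 -0.0222  0.176 ] head 0.0856 tilt [-0.0001 -0.0003] F [-0.1 -0.2 -0.4] op 0.999 shares [0.5294 0.5378 0.1399] 0.1755
```

Run:
```python
from h import *
C=caps()
print(xfit(C,"tin_deep",(.4552,-.022,.084),z=.02),xfit({"scene":C["scene"]},"tin_deep",(.4552,-.022,.084),z=.02))
for D in(C,{"top":C["top"]},{"scene":C["scene"]}):print([np.round(q,3) for q in pose(D,"tin_mid",(.651,.207,-.19))[:2]],xfit(D,"tin_mid",(.651,.207,-.19)))
```

```text
(array([ 0.4532, -0.018 ,  0.1196]), np.float64(3608.5)) (array([ 0.4533, -0.018 ,  0.1158]), np.float64(91.6))
[array([ 0.65 ,  0.208, -0.172]), array([-0.24, -0.33, -0.12, -0.21,  0.04,  0.36,  0.9 ,  0.38])] (array([ 0.6511,  0.207 , -0.2119]), np.float64(475.9))
[array([ 0.651,  0.208, -0.156]), array([ 0.02, -0.02,  0.94,  0.15])] (array([ 0.6509,  0.2067, -0.201 ]), np.float64(69.5))
[array([ 0.649,  0.208, -0.196]), array([ 0.  ,  0.  , -0.02,  0.01])] (array([ 0.6686,  0.2014, -0.3812]), np.float64(375.0))
```

```bash
python3 -m pendant '[[1,0.53,0.536,0,0.17],[1,0.53,0.536,0,0.17],[1,0.53,0.536,0,0.17],[1,0.53,0.536,0,0.17],[1,0.53,0.536,0.05,0.17],[1,0.53,0.536,0.1,0.17],[1,0.53,0.536,0.14,0.17],[1,0.53,0.536,0.14,0.17],[1,0.53,0.536,0.14,0.17],[1,0.53,0.536,0.14,0.17],[1,0.53,0.536,0.14,0.17]]' >/dev/null;  python3 -c "
from h import *;go(.650,.2075,.030,-.185)"
```

```text
t 8.1 pos [0.6497 0.2075 0.1191] head -0.1807 tilt [-0.002  -0.0006] F [ 0.1  0.1 -0.1] op 1.0 shares [0.0004 0.0012 0.2227] 0.0028
```

```bash
python3 -m pendant '[[1,0,0.001,0.08,0],[1,0,0.001,0.16,0],[1,0,0.001,0.22,0],[1,0,0.001,0.223,0],[1,0,0.001,0.223,0],[0,0,0.001,0.223,0],[0,0,0.001,0.223,0],[0,0,0.001,0.223,0],[0,0,0.001,0.223,0],[0,0,0.001,0.223,0],[0,0,0.001,0.223,0]]';  python3 -c "
from h import *;go(.455,-.0222,.20,.085)"
```

```text
time_s: 9.02
tcp_pos: [0.6518, 0.2078, 0.0338]
tool_rot: [2.412, 2.01, 0.004]
force: [-1.8, -1.3, 10.3]
opening: 0.76
finger_force: 66.5
t 9.02 pos [0.6518 0.2078 0.0338] head -0.1814 tilt [0.0029 0.0006] F [-1.8 -1.3 10.3] op 0.76 shares [-0.654  -0.3792 -0.4172] -0.1696
```

```bash
python3 -m pendant '[[0,0,0,-0.08,0],[0,0,0,-0.16,0],[0,0,0,-0.26,0],[0,-0.1,-0.06,-0.36,-0.03],[0,-0.654,-0.379,-0.417,-0.17],[0,-0.654,-0.379,-0.417,-0.17],[0,-0.654,-0.379,-0.417,-0.17],[0,-0.654,-0.379,-0.417,-0.17],[0,-0.654,-0.379,-0.417,-0.17],[0,-0.654,-0.379,-0.417,-0.17],[0,-0.654,-0.379,-0.417,-0.17],[0,-0.654,-0.379,-0.417,-0.17]]' >/dev/null; python3 -m pendant '[[0,-0.654,-0.379,-0.417,-0.17]]' --help >/dev/null 2>&1;  python3 -c "
from h import *;go(.455,-.0222,.145,.085)"
```

```text
t 10.02 pos [ 0.4522 -0.0264  0.1995] head 0.0812 tilt [ 0.0012 -0.0036] F [ 1.8  0.4 -1.6] op 0.753 shares [0.0104 0.0076 0.1362] -0.0024
```

```bash
python3 -m pendant '[[0,0,0,0,0],[0,0,0,0,0],[0,0,0,0,0]]' >/dev/null
python3 - <<'E'
from h import *
go(.455,-.0222,.145,.085)
s=arm.state();p=s["tcp_pos"]
look("pics/h2.png",[(TIN(.044),(p[0],p[1],.083),p[2]-.0338),(TIN(.054),(.455,-.0225,.085),.02)],w=(80,110))
E
```

```text
t 10.27 pos [ 0.4552 -0.0215  0.1984] head 0.0874 tilt [0.001  0.0001] F [-0.1  0.3 -3.1] op 0.76 shares [-0.0017 -0.0007  0.1334] 0.0015
```

View pics/h2.png

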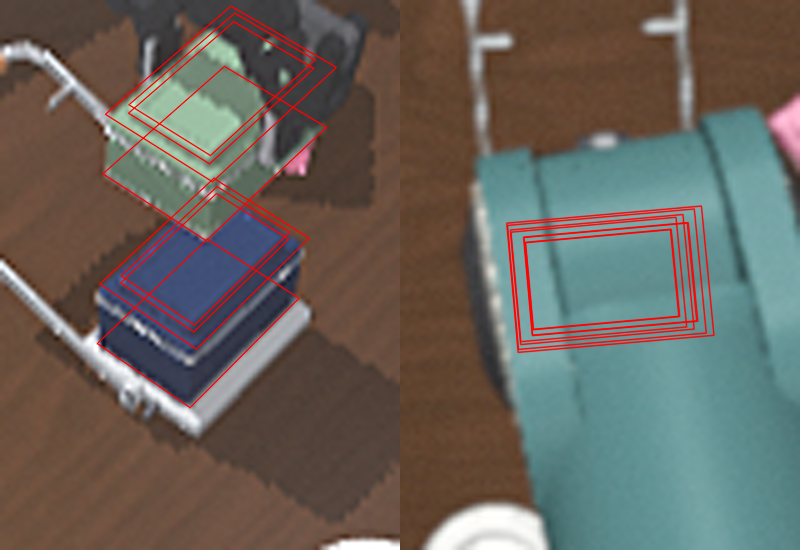

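Scene view: the green tin sits squarely above the navy one and both match their wireframes. Descending.

```bash
python3 -m pendant '[[0,-0.0017,-0.001,0.07,0],[0,-0.0017,-0.001,0.14,0],[0,-0.0017,-0.001,0.19,0],[0,-0.0017,-0.001,0.206,0],[0,-0.0017,-0.001,0.206,0],[0,-0.0017,-0.001,0.206,0]]'; python3 -m pendant '[[0,0,0,0.006,0],[0,0,0,0.012,0],[0,0,0,0.012,0],[0,0,0,0.012,0]]';  python3 -c "
from h import *;go(.455,-.0222,.1078,.085)"
```

```text
time_s: 10.87
tcp_pos: [0.4547, -0.0225, 0.1161]
tool_rot: [-2.123, -2.316, -0.001]
force: [-0.5, 0.0, -1.7]
opening: 0.76
finger_force: 69.1
time_s: 11.2
tcp_pos: [0.4547, -0.0229, 0.1112]
tool_rot: [2.123, 2.314, 0.001]
force: [1.5, 1.9, -1.4]
opening: 0.757
finger_force: 69.5
t 11.2 pos [ 0.4547 -0.0229  0.1112] head 0.086 tilt [0.0012 0.0001] F [ 1.5  1.9 -1.4] op 0.757 shares [0.0017 0.0008 0.0085] 0.0006
```

```bash
python3 -m pendant '[[0,0.001,0.0005,0.004,0],[0,0.001,0.0005,0.009,0],[0,0.001,0.0005,0.009,0],[0,0.001,0.0005,0.009,0]]';  python3 -c "
from h import *;go(.455,-.0222,.1078,.085)"
```

```text
time_s: 11.53
tcp_pos: [0.4547, -0.0224, 0.1078]
tool_rot: [2.123, 2.315, 0.0]
force: [-7.8, 2.4, 20.5]
opening: 0.755
finger_force: 72.0
t 11.53 pos [ 0.4547 -0.0224  0.1078] head 0.0863 tilt [ 0.0006 -0.0003] F [-7.8  2.4 20.5] op 0.755 shares [ 0.0004  0.0008 -0.0001] 0.0008
```

```bash
python3 -m pendant '[[1,0,0,0,0],[1,0,0,0,0],[1,0,0,0,0],[1,0,0,0,0],[1,0,0,0,0],[1,0,0,-0.08,0],[1,0,0,-0.16,0],[1,0,0,-0.22,0],[1,0,0,-0.22,0],[1,0,0,-0.22,0]]';  python3 - <<'E'
from h import *
go(.4523,.2328,.11,-.185)
C=caps();print(pose(C,"tin_flat",(.452,.233,-.18))[0],xfit(C,"tin_flat",(.452,.233,-.18)))
E
```

```text
time_s: 12.37
tcp_pos: [0.4549, -0.0229, 0.196]
tool_rot: [2.123, 2.313, 0.001]
force: [0.4, 0.1, -0.5]
opening: 0.999
finger_force: 0.0
t 12.37 pos [ 0.4549 -0.0229  0.196 ] head 0.0856 tilt [ 0.0022 -0.0009] F [ 0.4  0.1 -0.5] op 0.999 shares [0.6378 0.0477 0.2145] 0.1722
[ 0.45198251  0.23329292 -0.17885182] (array([ 0.4524,  0.2327, -0.1798]), np.float64(175.7))
```

```bash
python3 -m pendant '[[1,0.638,0.048,0,0.17],[1,0.638,0.048,0,0.17],[1,0.638,0.048,0,0.17],[1,0.638,0.048,0.05,0.17],[1,0.638,0.048,0.1,0.17],[1,0.638,0.048,0.2,0.17],[1,0.638,0.048,0.214,0.17],[1,0.638,0.048,0.214,0.17],[1,0.638,0.048,0.214,0.17],[1,0.638,0.048,0.214,0.17]]' >/dev/null;  python3 -c "
from h import *;go(.4523,.2329,.024,-.182)"
```

```text
t 13.3 pos [0.4509 0.2331 0.1087] head -0.1799 tilt [-0.0025 -0.0006] F [-0.3 -1.3  0.4] op 1.002 shares [0.0005 0.0041 0.2116] 0.0014
```

```bash
python3 -m pendant '[[1,0,0.003,0.08,0],[1,0,0.003,0.15,0],[1,0,0.003,0.2,0],[1,0,0.003,0.211,0],[1,0,0.003,0.211,0],[0,0,0.003,0.211,0],[0,0,0.003,0.211,0],[0,0,0.003,0.211,0],[0,0,0.003,0.211,0],[0,0,0.003,0.211,0],[0,0,0.003,0.211,0]]';  python3 -c "
from h import *;go(.455,-.0225,.21,.085)"
```

```text
time_s: 14.22
tcp_pos: [0.4538, 0.233, 0.0271]
tool_rot: [2.413, 2.01, 0.003]
force: [-2.6, -4.0, 12.8]
opening: 0.756
finger_force: 63.5
t 14.22 pos [0.4538 0.233  0.0271] head -0.1817 tilt [0.0024 0.0003] F [-2.6 -4.  12.8] op 0.756 shares [-0.6273  0.1195 -0.4575] -0.1698
```

```bash
python3 -m pendant '[[0,0,0,-0.08,0],[0,0,0,-0.16,0],[0,0,0,-0.26,0],[0,0,0,-0.36,-0.03],[0,-0.2,0.035,-0.45,-0.1],[0,-0.627,0.12,-0.457,-0.17],[0,-0.627,0.12,-0.457,-0.17],[0,-0.627,0.12,-0.457,-0.17],[0,-0.627,0.12,-0.457,-0.17],[0,-0.627,0.12,-0.457,-0.17],[0,-0.627,0.12,-0.457,-0.17],[0,-0.627,0.12,-0.457,-0.17]]' >/dev/null; python3 -m pendant '[[0,0,0,0,0],[0,0,0,0,0],[0,0,0,0,0]]' >/dev/null
python3 - <<'E'
from h import *
go(.455,-.0225,.154,.085)
s=arm.state();p=s["tcp_pos"]
look("pics/h3.png",[(TIN(.036),(p[0],p[1],.085),p[2]-.0271),(TIN(.044),(.4548,-.0225,.085),.074)],w=(80,110),ctr=(.455,-.023,.1))
E
```

```text
t 15.47 pos [ 0.4548 -0.0213  0.2083] head 0.0877 tilt [0.0005 0.    ] F [-0.2 -0.5 -3.4] op 0.752 shares [-3.100e-03  1.000e-04  1.358e-01] 0.0017
```

View pics/h3.png

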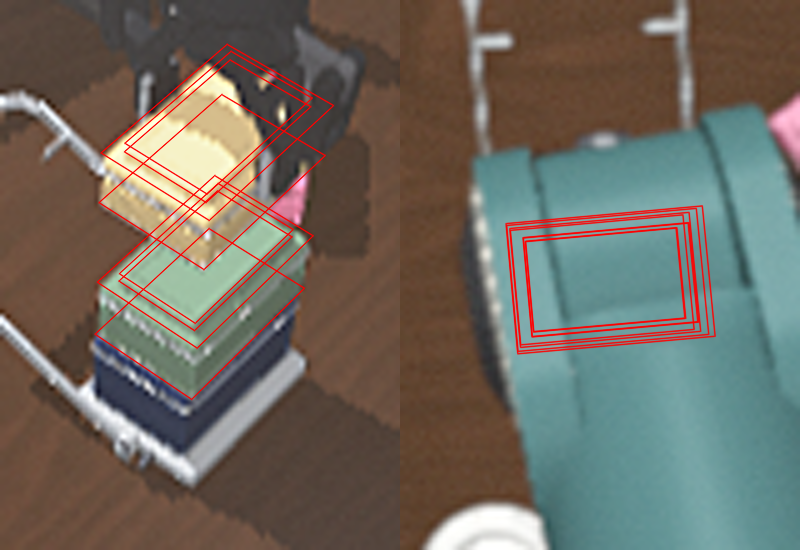

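The scene view shows navy and green nested flush, with the cream tin squarely above them. Descending.

```bash
python3 -m pendant '[[0,-0.003,0,0.07,0],[0,-0.003,0,0.11,0],[0,-0.003,0,0.136,0],[0,-0.003,0,0.136,0],[0,-0.003,0,0.136,0],[0,-0.003,0,0.141,0],[0,-0.003,0,0.146,0],[0,-0.003,0,0.146,0],[0,-0.003,0,0.146,0]]';  python3 -c "
from h import *;go(.455,-.0225,.1451,.085)"
```

```text
time_s: 16.32
tcp_pos: [0.4551, -0.0236, 0.1498]
tool_rot: [2.124, 2.315, 0.0]
force: [-1.1, -0.4, -3.0]
opening: 0.761
finger_force: 71.6
t 16.32 pos [ 0.4551 -0.0236  0.1498] head 0.086 tilt [ 0.0004 -0.0002] F [-1.1 -0.4 -3. ] op 0.761 shares [ 0.0027 -0.      0.0118] 0.0006
```

```bash
python3 -m pendant '[[0,0.0015,0,0.006,0],[0,0.0015,0,0.012,0],[0,0.0015,0,0.012,0],[0,0.0015,0,0.012,0]]';  python3 -c "
from h import *;go(.455,-.0225,.1451,.085)"
```

```text
time_s: 16.65
tcp_pos: [0.4552, -0.0229, 0.1451]
tool_rot: [2.123, 2.314, 0.0]
force: [-4.5, -0.7, 13.1]
opening: 0.758
finger_force: 73.5
t 16.65 pos [ 0.4552 -0.0229  0.1451] head 0.086 tilt [ 0.0005 -0.0004] F [-4.5 -0.7 13.1] op 0.758 shares [ 0.001  -0.0004  0.0001] 0.0006
```

Seated at 0.1451 exactly. Releasing, rising, then going above the handle grip.

```bash
python3 -m pendant '[[1,0,0,0,0],[1,0,0,0,0],[1,0,0,0,0],[1,0,0,0,0],[1,0,0,0,0],[1,0,0,-0.08,0],[1,0,0,-0.16,0],[1,0,0,-0.2,0],[1,0,0,-0.2,0],[1,0,0,-0.2,0]]' >/dev/null
python3 - <<'E'
from h import *
go(.638,-.007,.13,.085)
E
```

```text
t 17.48 pos [ 0.4552 -0.0231  0.2252] head 0.0856 tilt [ 0.0015 -0.0007] F [ 0.1  0.  -0.6] op 1.006 shares [0.0014 0.4584 0.2388] 0.0004
```

```bash
python3 -m pendant '[[0.6,0,0.458,0,0],[0.6,0,0.458,0,0],[0.6,0,0.458,0,0],[0.6,0,0.458,0,0],[0.6,0,0.458,0.08,0],[0.6,0,0.458,0.16,0],[0.6,0,0.458,0.238,0],[0.6,0,0.458,0.238,0],[0.6,0,0.458,0.238,0],[0.6,0,0.458,0.238,0]]' >/dev/null
python3 - <<'E'
from h import *
go(.638,-.007,.068,.085)
C=look("pics/h4.png",[(TIN(.036),(.4552,-.0229,.085),.118),(TIN(.044),(.4548,-.0225,.085),.074)],w=(100,120),k=4,ctr=(.54,-.02,.08))
E
```

```text
t 18.32 pos [ 0.6378 -0.0069  0.1307] head 0.0863 tilt [0.0008 0.0003] F [ 0.4 -0.7  0.2] op 0.598 shares [-0.0003  0.0003  0.1568] 0.0008
```

View pics/h4.png

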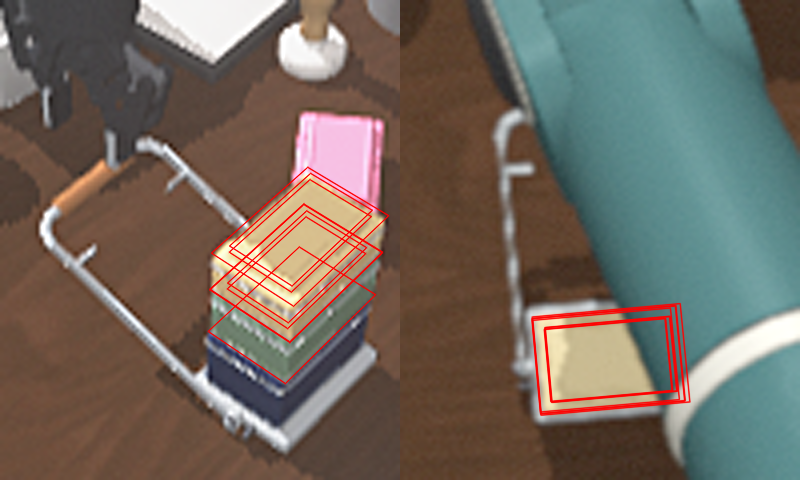

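The stack is flush and square, with the gripper above the wooden grip. Descending onto the bar and closing.

```bash
python3 -m pendant '[[0.6,0,0,0.07,0],[0.6,0,0,0.12,0],[0.6,0,0,0.157,0],[0.6,0,0,0.157,0],[0.6,0,0,0.157,0]]' && python3 -m pendant '[[0,0,0,0,0],[0,0,0,0,0],[0,0,0,0,0],[0,0,0,0,0],[0,0,0,0,0],[0,0,0,0,0],[0,0,0,0,0]]'
python3 - <<'E'
from h import *
s=arm.state();p=np.array(s["tcp_pos"])+[0,0,.005]
go(*s["tcp_pos"],.085)
d=p-[.455,-.0227,.018];r=np.hypot(d[0],d[1]);print("r",np.hypot(r,d[2]),"th",np.arctan2(d[2],r),"dir",np.arctan2(d[1],d[0]))
E
```

```text
time_s: 18.83
tcp_pos: [0.6377, -0.0071, 0.0674]
tool_rot: [2.124, 2.315, 0.0]
force: [0.5, -0.5, 0.8]
opening: 0.6
finger_force: 0.0
time_s: 19.42
tcp_pos: [0.6357, -0.0074, 0.0663]
tool_rot: [-2.122, -2.313, 0.005]
force: [-11.2, -0.3, -3.6]
opening: 0.155
finger_force: 58.4
t 19.42 pos [ 0.6357 -0.0074  0.0663] head 0.0861 tilt [-0.0037 -0.0006] F [-11.2  -0.3  -3.6] op 0.155 shares [0. 0. 0.] 0.0007
r 0.18902185706354832 th 0.285867588018143 dir 0.08468878977220115
```

```bash
python3 -m pendant '[[0,-0.012,-0.034,0,0]]' --dry >/dev/null 2>&1; python3 -m pendant '[[0,0,-0.012,-0.034,0],[0,0,-0.026,-0.067,0],[0,0,-0.043,-0.098,0],[0,0,-0.0625,-0.129,0],[0,0,-0.0625,-0.129,0]]'
python3 - <<'E'
from h import *
s=arm.state();p=np.array(s["tcp_pos"])+[0,0,.005]
go(*s["tcp_pos"],.085)
d=p-[.455,-.0227,.018];r=np.hypot(d[0],d[1]);print("r",np.hypot(r,d[2]),"th",np.arctan2(d[2],r))
E
```

```text
time_s: 19.83
tcp_pos: [0.6094, -0.0097, 0.1198]
tool_rot: [-2.122, -2.314, 0.006]
force: [-13.8, 0.8, -7.7]
opening: 0.16
finger_force: 60.0
t 19.83 pos [ 0.6094 -0.0097  0.1198] head 0.0862 tilt [-0.0041 -0.0014] F [-13.8   0.8  -7.7] op 0.16 shares [0. 0. 0.] 0.0008
r 0.18821456068328715 th 0.6036574923014185
```

```bash
python3 -m pendant '[[0,0,-0.024,-0.029,0],[0,0,-0.05,-0.056,0],[0,0,-0.075,-0.081,0],[0,0,-0.103,-0.105,0],[0,0,-0.132,-0.125,0],[0,0,-0.162,-0.145,0],[0,0,-0.194,-0.161,0],[0,0,-0.227,-0.176,0],[0,0,-0.227,-0.176,0]]'
python3 - <<'E'
from h import *
s=arm.state();p=np.array(s["tcp_pos"])+[0,0,.005]
go(*s["tcp_pos"],.085)
d=p-[.455,-.0227,.018];r=np.hypot(d[0],d[1]);print("r",np.hypot(r,d[2]),"th",np.arctan2(d[2],r))
E
```

```text
time_s: 20.58
tcp_pos: [0.5212, -0.0174, 0.191]
tool_rot: [2.122, 2.313, 0.001]
force: [0.3, 2.9, 0.8]
opening: 0.151
finger_force: 60.5
t 20.58 pos [ 0.5212 -0.0174  0.191 ] head 0.086 tilt [ 0.0026 -0.0017] F [0.3 2.9 0.8] op 0.151 shares [0. 0. 0.] 0.0006
r 0.1899485524304431 th 1.213686264017625
```

```bash
python3 -m pendant '[[0,0,-0.034,-0.012,0],[0,0,-0.069,-0.021,0],[0,0,-0.104,-0.027,0],[0,0,-0.14,-0.0315,0],[0,0,-0.14,-0.0315,0]]'; python3 -m pendant '[[0,0,-0.024,-0.001,0],[0,0,-0.048,-0.001,0],[0,0,-0.048,-0.001,0],[0,0,-0.048,-0.001,0]]';python3 - <<'E'
from h import *
s=arm.state();p=np.array(s["tcp_pos"])+[0,0,.005]
go(*s["tcp_pos"],.085)
d=p-[.455,-.0227,.018];r=d[0]*np.cos(.085)+d[1]*np.sin(.085);print("r",np.hypot(r,d[2]),"th",np.arctan2(d[2],r))
E
```

```text
time_s: 21.0
tcp_pos: [0.4666, -0.022, 0.2034]
tool_rot: [2.121, 2.312, 0.003]
force: [0.5, 1.9, 9.4]
opening: 0.153
finger_force: 61.4
time_s: 21.33
tcp_pos: [0.4487, -0.0233, 0.2035]
tool_rot: [2.121, 2.312, 0.004]
force: [1.9, 0.3, 16.2]
opening: 0.15
finger_force: 63.0
t 21.33 pos [ 0.4487 -0.0233  0.2035] head 0.0863 tilt [ 0.0045 -0.0008] F [ 1.9  0.3 16.2] op 0.15 shares [0. 0. 0.] 0.0008
r 0.19060774907076686 th 1.6038314147602286
```

```bash
python3 -m pendant '[[0,0,-0.005,-0.005,0],[0,0,-0.01,-0.005,0],[0,0,-0.01,-0.005,0]]'
python3 - <<'E'
from h import *
s=arm.state();p=np.array(s["tcp_pos"])+[0,0,.005]
go(*s["tcp_pos"],.085)
d=p-[.455,-.0227,.018];r=d[0]*np.cos(.085)+d[1]*np.sin(.085);print("r",np.hypot(r,d[2]),"th",np.arctan2(d[2],r))
E
```

```text
time_s: 21.58
tcp_pos: [0.4478, -0.0234, 0.2044]
tool_rot: [2.118, 2.31, 0.015]
force: [55.9, 2.4, -57.1]
opening: 0.151
finger_force: 60.4
t 21.58 pos [ 0.4478 -0.0234  0.2044] head 0.0866 tilt [0.0119 0.0024] F [ 55.9   2.4 -57.1] op 0.151 shares [0. 0. 0.] 0.001
r 0.19152163088406335 th 1.6084146578996177
```

At the stop. Relaxing the force, opening, then rising straight up.

```bash
python3 -m pendant '[[0,0,0.004,0.0015,0],[0,0,0.0075,0.003,0],[0,0,0.0075,0.003,0]]' && python3 -m pendant '[[0.6,0,0,0,0],[0.6,0,0,0,0],[0.6,0,0,0,0],[0.6,0,0,0,0],[0.6,0,0,0,0]]' && python3 -m pendant '[[0.6,0,0,-0.04,0],[0.6,0,0,-0.1,0],[0.6,0,0,-0.2,0],[0.6,0,0,-0.25,0],[0.6,0,0.4,-0.25,0],[0.6,0,0.4,-0.25,0],[0.6,0,0.4,-0.25,0],[0.6,0,0.4,-0.25,0],[0.6,0,0.4,-0.25,0],[0.6,0,0.4,-0.25,0]]'
python3 - <<'E'
from h import *
C=look("pics/end.png",[],w=(100,130),k=4,ctr=(.47,-.02,.12))
E
```

```text
time_s: 21.83
tcp_pos: [0.4485, -0.0234, 0.2039]
tool_rot: [2.121, 2.313, 0.005]
force: [14.6, 0.4, -1.1]
opening: 0.155
finger_force: 65.6
time_s: 22.25
tcp_pos: [0.446, -0.0236, 0.2025]
tool_rot: [-2.124, -2.315, 0.0]
force: [-0.2, -0.4, 1.1]
opening: 0.599
finger_force: 0.0
time_s: 23.08
tcp_pos: [0.6062, -0.0093, 0.3011]
tool_rot: [-2.121, -2.314, 0.0]
force: [-1.3, 0.6, 0.5]
opening: 0.598
finger_force: 0.0
```

View pics/end.png

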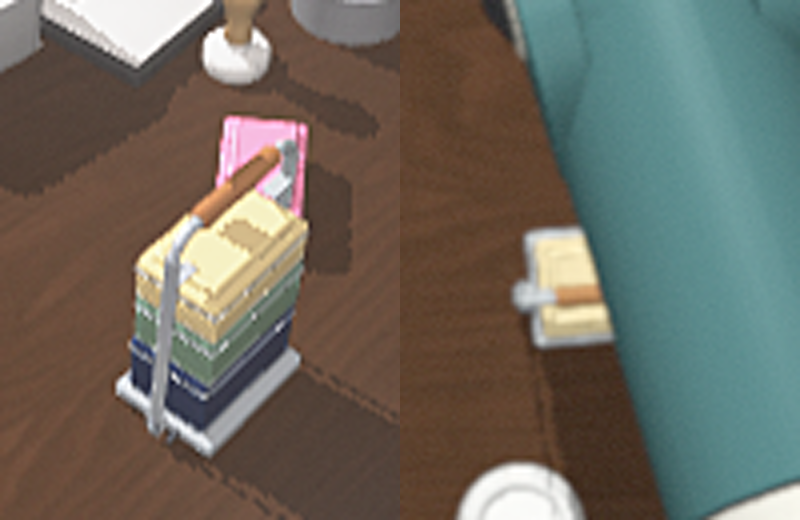

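The picture shows the handle upright over the flush, squarely nested stack, and the robot clear of everything. Handing in.

```bash
python3 -m pendant '[[0.6,0,0,0,0],[0.6,0,0,0,0],[0.6,0,0,0,0]]' >/dev/null; python3 -c "
from workcell import arm;print(arm.sign_off())"
```

```text
the job is handed in; nothing more can be done
None
```

Job handed in at about 23 s: the three tins are nested in the carrier (navy, green, cream from the bottom up), the handle stands upright at its stop, and the arm is clear; the verdict was not shown.

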